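Rebuild the spacer pack on the bench mandrel

TASK

Take the worn red ring off the mandrel (the steel post on the round blue foot) and lay it in the grey scrap tray. Then build the new pack on the post, from the bottom up: the dark steel ring, the orange ring, the brass ring, and the white cap on top, each lying flat on the one below. Leave the mug of tea standing where it is.

Things in the scene. Friction and masses are not known exactly. Their poses are not given: they have to be found in the camera images.
- mandrel_seat (a point): The mandrel, fixed to the bench: a round blue foot, 92 mm across and 14 mm high, with an upright steel post of 18 mm diameter in its middle, which rises 58 mm above the foot (tip 72 mm above the bench; the last 10 mm taper to 8 mm). The point is on the post's axis at the top face of the foot, where the lowest ring rests; z is up along the post. Rings of 26 mm bore have 4 mm of play all round the post.
- scrap_tray_in (a point): The grey scrap tray, fixed: an open square tray, 112 x 112 mm outside, 16 mm high, walls 4 mm thick, floor 4 mm thick. The point is the centre of its inner floor; x and y run parallel to its sides.
- worn_ring_centre (a point): The worn ring, red with two dark grooves round it: outside diameter 58 mm, height 18 mm, straight through bore 26 mm, about 100 g, both faces flat and alike. The point is its centre, half-way up (9 mm above its underside); z is the bore axis. At the start it lies loose on the mandrel's foot, round the post; it must be lifted clear of the post's tip before it is carried aside.
- steel_ring_centre (a point): The dark steel ring, dark grey with one bright line round it: outside diameter 64 mm, height 16 mm, straight through bore 26 mm, about 220 g, both faces flat and alike. The point is its centre, half-way up (8 mm above its underside); z is the bore axis. Loose, lying flat.
- orange_ring_centre (a point): The orange plastic ring with two black lines round it: outside diameter 56 mm, height 20 mm, straight through bore 26 mm, about 60 g, both faces flat and alike. The point is its centre, half-way up (10 mm above its underside); z is the bore axis. Loose, lying flat.
- brass_ring_centre (a point): The brass ring, yellow metal with one dark line round it: outside diameter 46 mm, height 14 mm, straight through bore 26 mm, about 100 g, both faces flat and alike. The point is its centre, half-way up (7 mm above its underside); z is the bore axis. Loose, lying flat.
- white_cap_centre (a point): The white cap, a round knurled plastic cap with a closed top (small black dot in the middle), 50 mm in diameter, 24 mm high; its underside has a blind hole 26 mm wide and 12 mm deep, which goes over the tip of the post (the tip stands 8 mm above the brass ring in the finished pack). The point is its centre, 12 mm above its underside; z is up. Loose, about 50 g, lying with the closed top up.
- mug_centre (a point): An enamel mug of tea, white with a blue rim, 80 mm wide and 81 mm high, with a handle: leave it alone. The point is on the cup's axis, 40 mm up. Loose, standing on the bench.
- cable_left: A fixed black room cable, 30 mm thick, hanging left of the bench, 0.35 to 0.40 m left of the base axis. It slopes down going ahead: 0.54 m above the bench top at 0.19 m ahead of the base, 0.37 m at 0.34 m, 0.23 m at 0.50 m, 0.10 m at 0.71 m. An arm starting on its far side must pass over it, well ahead of the base. The point is only a reference.

How it is judged:
By the outcome, as a careful person would: the job done as asked, in the order asked, and still so for the second after the job is handed in, with the robot touching nothing.
It also fails if it takes over 96 s, if anything falls off the work surface, if the arm or the gripper's body presses on something with over 40 N, if the wrist force passes 120 N, or if a joint passes its speed limit or range.

ROBOT

A 6-joint arm with a two-finger parallel gripper is mounted at the origin on a cart in front of the work surface, level with it; the furniture and walls round the work are solid. World frame = base frame: x ahead of the robot, y to its left, z up, the work surface at z = 0. Lengths are in m, angles in rad, forces in N, time in s.
With the tool pointing down it reaches from about 0.35 to 0.975 m from the base axis. Payload 4.9 kg.
Tool frame: the origin (TCP) lies at the very end of the fingers, on their centre line; the grasp point (between the pads) lies 19 mm behind it (pinch_z is the distance from the TCP to the grasp point, in m); z points along the fingers, y is the line along which they close (so a half turn about z gives the same grasp; the last joint's range is limited). The gripper opens to 85 mm and grips with 20 to 120 N. Pads are 22 mm wide; open, the fingers measure 114 mm over their backs; the gripper's body (76 mm by 85 mm) begins 54 mm behind the grasp point. The pads swing forward as they close: fully open they stand 13 mm farther back than shut.
Start: joints at [1.165, 0.053, 1.613, -0, 1.476, -0.119], TCP at [0.177, 0.599, 0.231] pointing down, gripper open.
Joint ranges: [-3.01, 3.01], [-1.01, 2.22], [0.06, 2.58], [-1.02, 4.17], [0.09, 2.62], [-3.14, 3.14]. Speed limits (rad/s): [2.57, 2.57, 3.14, 3.14, 3.14, 3.14].

INTERFACE

Orientations are given as a unit quaternion [w, x, y, z].
In Python, from plant import * gives the robot as it stands. The module is installed in compiled form; this text tells all that it offers.
- The arm moves only by the tool play_rows, never from a script. Its arguments are lists of equal length, an entry for each row: "linear": the shift along the world's x, y, z in m, a list of three; "turn": the turn about the world's z in degrees. A call has 1 to 8 rows; each row shifts and turns the commanded pose from where the row before left it; what a row does not reach is not made up. A row lasts 1/8 s, in which the tool goes at most 62.5 mm and 10.7 degrees, less where a joint would pass 70% of its speed; a pose out of reach is approached as far as the arm can. A call is refused whole if a number of a shift passes 0.0625 or a number of a turn 10.7, either way. A call with a gripper value outside its range is refused whole. "hand" is the finger opening in m, from 0 to 0.0854, set as the call begins (left out, the last holds). The fingers move at their own pace and stop on an object; the grip force is fixed at half the most. Time passes only in rows, so rows that do not move let the fingers close. It gives the time, the measured TCP pose, the force, the opening and the grip force at its end, in the units of the state.
- state(): the state, without advancing time (a new reading comes with each control period).
- grab_frame(name): name is "scene" or "top" or "wrist"; returns the picture (384x512x3 uint8, red, green, blue); there is no depth.
- camera_info(name): a dict with "camera_matrix" (3x3 intrinsics, pixels), "origin" and "attitude" of the camera in the world; the wrist camera has in their place "mount" (4x4, takes a point from camera to tool coordinates, whose origin is the TCP and whose axes are the flange's). Camera axes: x right, y down, z forward; pixel columns grow to the right and rows downward; lengths in m; the calibration is good to about 2 mm. A picture is of the moment at which its call begins: read the wrist's pose just before it. camera_info takes no time and is no camera call.
- job_done(): hands the job in; it is judged then, once.
Trained networks look in the newest picture that a camera, given by its name, has taken for a name from the list of things; names that differ only in an ending like _2 or _b are one class to them, and where a whole thing is asked for, a point or a joint stands for the part that bears it (a point fixed in the world has none). Each returns a list of dicts, best first, with "p" (0 to 1); they miss things now and then, are a little off and sometimes report something else, mostly with a low value. They report only what shows in the picture. A call takes as long as a camera call.
- trace(camera, thing): "region" (384x512 bool, what is visible of it) and "location" ([column, row] in pixels, amid what is visible of it).
The state is a dict: "time": time; "joint_pos": joint angles; "joint_vel": joint speeds; "joint_efforts": joint torques, N m; "tool_pos": TCP position; "tool_rot": TCP orientation; "contact_force": force on the tool from outside, world axes, zero at the start; "ft_torque": the same for the moment, N m; "gripper_width": opening from 0.0 (shut) to 1.0 (fully open); "grasp_force": force on a finger pad.
Only numpy, scipy, OpenCV 4.12 (cv2) and the standard library are available. Lean on these libraries where they do the work, as an engineer would, in place of code of your own. Each camera call takes 0.05 s, during which the arm holds its last target. There are 200 camera calls.

## Working session

There is one attempt and no reset: what is moved stays moved. The work goes in short steps, Python scripts to look and compute and a tool call to move; the robot and the scene stay as the last step left them, time stands still between calls to the robot, and variables do not carry over. Pictures are saved under pics/ and viewed, at most 14 in all, crops included, and the job is handed in when it is done.

Besides the shell and the picture viewer there is one more tool, called as name([rows], argument=value, ...), one row to a line, values as JSON. play_rows: Moves the arm, as the interface text tells. Its arguments: {"type":"object","properties":{"linear":{"type":"array","items":{"type":"array","items":{"type":"number"}}},"turn":{"type":"array","items":{"type":"number"}},"hand":{"type":"number"}},"required":["linear","turn"]}

```bash
mkdir -p pics; cat > h.py <<'E'
from plant import *
import numpy as np, cv2
from scipy.spatial.transform import Rotation as R
def rot(a):
    a=np.array(a,float)
    return a if a.shape==(3,3) else R.from_quat(a,scalar_first=True).as_matrix()
def cam(n):
    c=camera_info(n); K=np.array(c["camera_matrix"])
    if n=="wrist":
        s=state(); T=np.eye(4); T[:3,:3]=rot(s["tool_rot"]); T[:3,3]=s["tool_pos"]
        M=T@np.array(c["mount"]); return K,M[:3,3],M[:3,:3]
    return K,np.array(c["origin"]),rot(c["attitude"])
def ray(c,px,z):
    K,o,A=c; d=A@np.linalg.inv(K)@[px[0],px[1],1]; return o+d*(z-o[2])/d[2]
def proj(c,p):
    K,o,A=c; q=K@(A.T@(np.array(p)-o)); return q[:2]/q[2]
def save(n,f): 
    im=grab_frame(n); cv2.imwrite(f,im[:,:,::-1]); return im
E
python3 - <<'E'
from h import *
for n in("scene","top"):
    print(n,camera_info(n)); save(n,f"pics/{n}0.png")
print(camera_info("wrist"))
c=cam("top")
for t,z in [("mandrel_seat",.014),("scrap_tray_in",.004),("worn_ring_centre",.032),("steel_ring_centre",.016),("orange_ring_centre",.02),("brass_ring_centre",.014),("white_cap_centre",.024),("mug_centre",.08)]:
    for r in trace("top",t)[:2]:
        ys,xs=np.nonzero(r["region"]); print(t,round(r["p"],2),r["location"],xs.min(),xs.max(),ys.min(),ys.max(),ray(c,r["location"],z).round(4))
print(state())
E
```

```text
scene {'camera_matrix': array([[407.46034315,   0.        , 252.75190324],
       [  0.        , 407.46034315, 195.69285646],
       [  0.        ,   0.        ,   1.        ]]), 'origin': array([ 0.20181534, -0.57633214,  0.69618472]), 'attitude': array([-0.3581963 ,  0.89055526, -0.2587729 ,  0.10790423])}
top {'camera_matrix': array([[405.68056525,   0.        , 250.13736032],
       [  0.        , 405.68056525, 190.01779234],
       [  0.        ,   0.        ,   1.        ]]), 'origin': array([ 0.44947478, -0.08056376,  1.0904774 ]), 'attitude': array([-0.01178898,  0.70685713, -0.70681049,  0.02515849])}
{'camera_matrix': array([[278.28483619,   0.        , 257.09645333],
       [  0.        , 278.28483619, 192.44165553],
       [  0.        ,   0.        ,   1.        ]]), 'mount': array([[-1.05446124e-03, -9.59149535e-01, -2.82897611e-01,
         7.19456127e-02],
       [ 9.99999088e-01, -7.72815702e-04, -1.10716544e-03,
         5.17557899e-04],
       [ 8.43309505e-04, -2.82898521e-01,  9.59149475e-01,
        -1.42470502e-01],
       [ 0.00000000e+00,  0.00000000e+00,  0.
[... 820 characters left out ...]
'joint_pos': array([ 1.16499510e+00,  5.27395290e-02,  1.61296470e+00, -5.67695986e-06,
        1.47596949e+00, -1.19022949e-01]), 'joint_vel': array([ 0.00088167,  0.00162402, -0.00237879, -0.00017547, -0.00093059,
        0.00141237]), 'joint_efforts': array([-2.06320560e-04, -3.93209910e+01, -3.70031404e+01, -1.15011635e-04,
        1.20817484e-03, -3.67554435e-06]), 'tool_pos': array([0.17678928, 0.59943503, 0.23124035]), 'tool_rot': array([-7.78536905e-06,  1.42898022e-01,  9.89737417e-01, -3.98771709e-05]), 'contact_force': array([ 0.18875857,  0.15341528, -0.2349052 ]), 'ft_torque': array([ 0.07612388, -0.00530174,  0.03799211]), 'grasp_force': 0.0, 'gripper_width': 1.001745208013322}
```

```bash
python3 - <<'E'
import cv2
a=cv2.imread("pics/top0.png")[120:270,140:390]; cv2.imwrite("pics/topc.png",cv2.resize(a,None,fx=3.2,fy=3.2,interpolation=cv2.INTER_CUBIC))
E
```

```text
(no output)
```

View pics/topc.png

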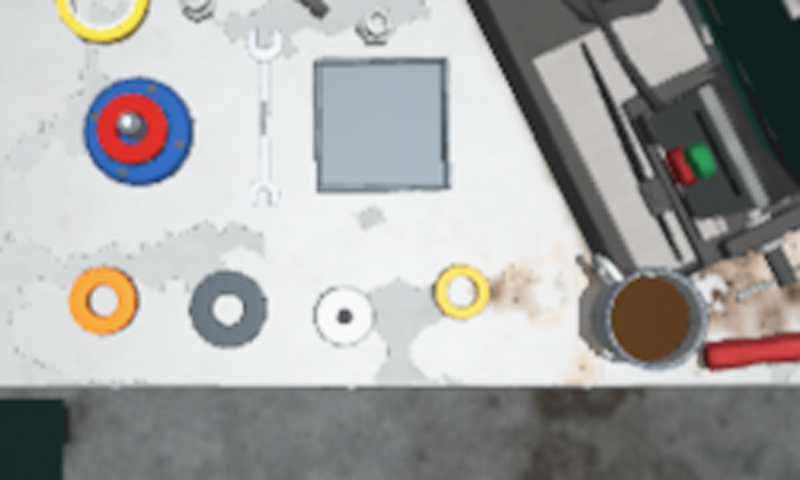

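View pics/scene0.png

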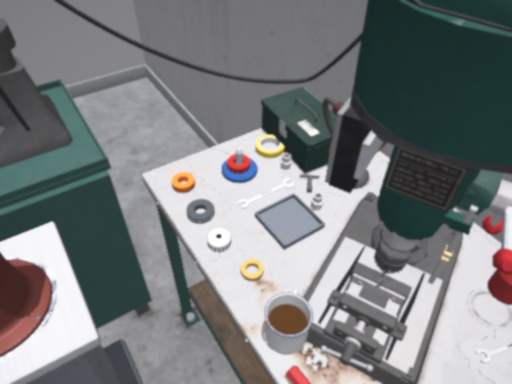

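The crop shows orange at (103,301), steel (228,309), cap (344,316), brass (462,292), foot (139,131) and tray (382,124). All the parts lie in the clear. The yellow ring at the top of the crop, near the toolbox, is a decoy. Next I'll check the cable and refine the centres.

```bash
python3 - <<'E'
from h import *
save("wrist","pics/w0.png")
a=cv2.imread("pics/top0.png"); s=cv2.imread("pics/scene0.png"); w=cv2.imread("pics/w0.png")
cs,ct,cw=cam("scene"),cam("top"),cam("wrist")
for y in(.35,.40):
  for x,z in[(.19,.54),(.34,.37),(.5,.23),(.71,.10)]:
    for im,c in((s,cs),(a,ct),(w,cw)):
        p=proj(c,[x,y,z]); 
        if c is cs and y==.35: print(x,p.round())
        if (np.abs(p)<2000).all(): cv2.circle(im,tuple(int(v) for v in p),2,(0,0,255) if y<.36 else (255,0,255),-1)
print("tcp scene",proj(cs,[.177,.599,.231]),"top",proj(ct,[.177,.599,.231]))
o=np.vstack([np.hstack([a,s])]); w2=cv2.resize(w,(512,384))
cv2.imwrite("pics/m0.png",cv2.resize(np.vstack([o,np.hstack([w2,np.zeros_like(w2)])]),(800,600)))
# centres by colour in top
raw=cv2.imread("pics/top0.png"); hsv=cv2.cvtColor(raw,cv2.COLOR_BGR2HSV)
for n,px,z,D in[("orange",(172.2,214.1),.02,.056),("steel",(211.3,216.6),.016,.064),("cap",(247.5,218.8),.024,.05),("brass",(284.4,211.2),.014,.046),("foot",(183.4,160.9),.014,.092),("tray",(259.4,158.8),.016,.112),("tip",(180.9,158.4),.072,.008)]:
    print(n,ray(ct,px,z).round(4))
E
```

```text
0.19 [-68. -89.]
0.34 [63.  3.]
0.5 [149.  49.]
0.71 [227.  74.]
tcp scene [-12.2044874   40.73252129] top [-89.3981052  344.56919335]
orange [0.4421 0.1038 0.02  ]
steel [0.4354 0.0016 0.016 ]
cap [ 0.4297 -0.0938  0.024 ]
brass [ 0.4495 -0.1919  0.014 ]
foot [0.5832 0.0765 0.014 ]
tray [ 0.589  -0.1256  0.016 ]
tip [0.5823 0.0744 0.072 ]
```

View pics/m0.png

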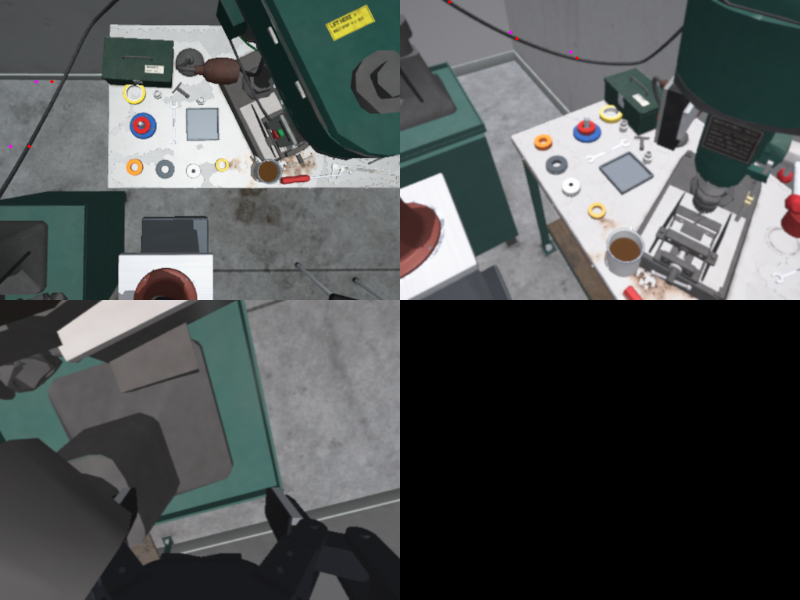

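The cable runs along the projected dots and no loose part is near it. I can't see from here how high the forearm is. I'll make two tiny moves to identify the link geometry before I swing over the cable.

play_rows([
  [0, 0, 0.02],
  [0, 0, 0.02],
  [0, 0, 0],
], turn=[0, 0, 0], hand=0.0854)

```text
time: 0.92
tool_pos: [0.1774, 0.601, 0.2757]
tool_rot: [0.001, 0.143, 0.99, 0.003]
contact_force: [0.3, -0.9, 0.2]
gripper_width: 1.001
grasp_force: 0.0
```

```bash
python3 -c "
from h import *
s=state();print(s['joint_pos'],s['tool_pos'],s['joint_efforts'],s['contact_force'])"
```

```text
[ 1.16501027e+00  2.96648225e-02  1.56295085e+00 -2.22795187e-05
  1.54217652e+00 -1.19030218e-01] [0.17744509 0.60097357 0.27573508] [-3.58652120e-03 -3.85759127e+01 -3.73549783e+01 -4.37550761e-04
  6.81740209e-02 -1.78264838e-06] [ 0.33832338 -0.90738277  0.20726029]
```

play_rows([
  [0.01, 0.03, 0],
  [0.01, 0.03, 0],
  [0, 0, 0],
], turn=[0, 0, 0])

```text
time: 1.3
tool_pos: [0.1972, 0.6603, 0.2703]
tool_rot: [-0.0, 0.143, 0.99, -0.001]
contact_force: [1.1, -0.1, 0.8]
gripper_width: 1.001
grasp_force: 0.0
```

```bash
python3 -c "
from h import *
s=state();print(s['joint_pos'],s['tool_pos'],s['joint_efforts'],s['contact_force'])"
```

```text
[ 1.17267386e+00  1.82713155e-01  1.40748099e+00 -2.25896647e-05
  1.55259197e+00 -1.11273130e-01] [0.19720321 0.66025649 0.2702905 ] [-7.81252887e-02 -4.52762139e+01 -3.85500419e+01  5.91133939e-03
 -1.38052572e-01  6.50797767e-03] [ 1.11371342 -0.14284622  0.8246393 ]
```

The fit gives L1≈0.43 and L2≈0.60, with the forearm nearly level. I'll raise the arm in its own plane first, then swing ahead and over the cable.

play_rows([
  [0, 0, 0.02],
  [0, 0, 0.02],
  [0, 0, 0.02],
  [0, 0, 0.02],
], turn=[0, 0, 0, 0])

```text
time: 1.8
tool_pos: [0.1967, 0.6594, 0.3541]
tool_rot: [0.0, 0.143, 0.99, 0.001]
contact_force: [0.8, 0.2, 0.1]
gripper_width: 1.0
grasp_force: 0.0
```

play_rows([
  [0, 0, 0.03],
  [0, 0, 0.03],
  [0, 0, 0.03],
  [0, 0, 0.03],
], turn=[0, 0, 0, 0])

```text
time: 2.3
tool_pos: [0.1967, 0.6591, 0.4736]
tool_rot: [0.0, 0.143, 0.99, 0.0]
contact_force: [-0.2, 0.6, 0.1]
gripper_width: 0.999
grasp_force: 0.0
```

play_rows([
  [0.03, -0.01, 0],
  [0.03, -0.01, 0],
  [0.03, -0.01, 0],
  [0.03, -0.01, 0],
], turn=[4.1, 4.1, 4.1, 4.1])

```text
time: 2.8
tool_pos: [0.3176, 0.6189, 0.4726]
tool_rot: [0.0, -0.001, 1.0, 0.0]
contact_force: [-0.0, 0.4, 0.3]
gripper_width: 0.999
grasp_force: 0.0
```

play_rows([
  [0.05, -0.02, 0],
  [0.05, -0.02, 0],
  [0.05, -0.03, 0],
  [0.03, -0.05, 0],
  [0.03, -0.05, 0],
  [0.03, -0.05, 0],
  [0.02, -0.06, 0],
  [0, -0.06, 0],
], turn=[0, 0, 0, 0, 0, 0, 0, 0])

```text
time: 3.8
tool_pos: [0.5773, 0.2778, 0.4715]
tool_rot: [-0.0, 0.001, 1.0, -0.0]
contact_force: [0.4, -0.7, 0.4]
gripper_width: 1.002
grasp_force: 0.0
```

play_rows([
  [0, -0.06, 0],
  [0, -0.06, 0],
  [0, -0.05, -0.03],
  [0, -0.03, -0.05],
  [0, 0, -0.06],
  [0, 0, -0.06],
  [0, 0, -0.05],
  [0, 0, 0],
], turn=[0, 0, 0, 0, 0, 0, 0, 0])

```text
time: 4.8
tool_pos: [0.5737, 0.08, 0.217]
tool_rot: [-0.005, 0.0, 1.0, -0.0]
contact_force: [0.0, -0.2, 0.2]
gripper_width: 0.997
grasp_force: 0.0
```

```bash
cat >> h.py <<'E'
def circ(mask):
    "outer circle centre of a mask (largest blob): ellipse fit of the hull"
    cs,_=cv2.findContours(mask.astype(np.uint8),cv2.RETR_EXTERNAL,cv2.CHAIN_APPROX_NONE)
    h=cv2.convexHull(max(cs,key=cv2.contourArea)); return cv2.fitEllipse(h)
E
python3 - <<'E'
from h import *
c=cam("wrist"); im=save("wrist","pics/w1.png"); s=state(); print(s["tool_pos"])
for t,z in[("worn_ring_centre",.032),("mandrel_seat",.014)]:
    for r in trace("wrist",t)[:2]:
        e=circ(r["region"]); print(t,r["p"],e,ray(c,e[0],z).round(4))
hsv=cv2.cvtColor(im,cv2.COLOR_RGB2HSV)
red=((hsv[...,0]<8)|(hsv[...,0]>172))&(hsv[...,1]>150); blue=(abs(hsv[...,0].astype(int)-110)<12)&(hsv[...,1]>130)
for n,m,z in(("red",red,.032),("foot",red|blue,.014)): e=circ(m); print(n,e,ray(c,e[0],z).round(4))
E
```

```text
[0.57591976 0.08014997 0.22101137]
worn_ring_centre 0.61 ((258.7159118652344, 182.9029083251953), (46.5902099609375, 47.18024444580078), 145.7491912841797) [0.5846 0.0822 0.032 ]
mandrel_seat 0.74 ((257.1250305175781, 179.14111328125), (69.06918334960938, 70.3182373046875), 99.31334686279297) [0.5842 0.0802 0.014 ]
red ((258.5835876464844, 183.56866455078125), (45.23154830932617, 45.834896087646484), 110.40753173828125) [0.5855 0.082  0.032 ]
foot ((256.74151611328125, 179.47886657714844), (67.13262176513672, 67.9853286743164), 94.9505844116211) [0.5846 0.0797 0.014 ]
```

View pics/w1.png

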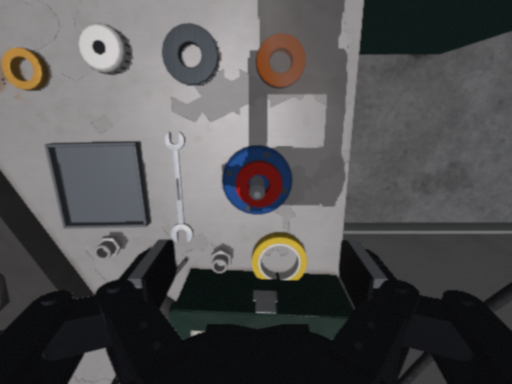

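The view is clear: red ring at (258,183) on the foot, tray at (98,185), and steel, orange, cap and brass along the top. I'll descend on the worn ring.

play_rows([
  [0.009, 0.001, -0.05],
  [0, 0, -0.05],
  [0, 0, -0.04],
  [0, 0, -0.03],
  [0, 0, -0.02],
  [0, 0, -0.01],
  [0, 0, 0],
], turn=[0, 0, 0, 0, 0, 0, 0])

```text
time: 5.82
tool_pos: [0.5863, 0.0812, 0.0221]
tool_rot: [0.001, 0.0, 1.0, 0.0]
contact_force: [-0.6, -0.1, 0.5]
gripper_width: 1.0
grasp_force: 0.0
```

```bash
python3 - <<'E'
from h import *
c=cam("wrist"); im=save("wrist","pics/w2.png"); print(state()["tool_pos"],state()["contact_force"])
hsv=cv2.cvtColor(im,cv2.COLOR_RGB2HSV)
red=((hsv[...,0]<8)|(hsv[...,0]>172))&(hsv[...,1]>150)
e=circ(red); print(e,ray(c,e[0],.032).round(4))
E
```

```text
[0.58668166 0.08121349 0.02266802] [ 0.17635031  0.99888071 -0.2231012 ]
((258.0350646972656, 247.52598571777344), (98.58963012695312, 105.92839813232422), 90.31890106201172) [0.5838 0.082  0.032 ]
```

View pics/w2.png

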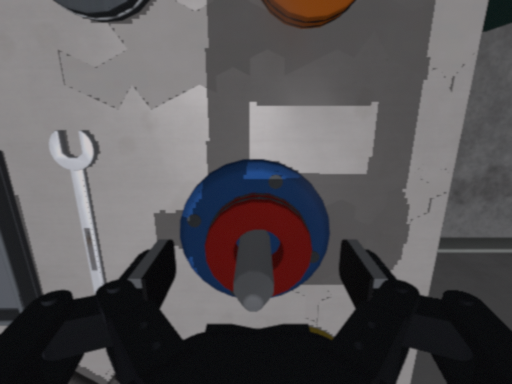

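The ring is centred between the pads at about (258,247). Closing.

play_rows([
  [-0.003, 0.001, -0.001],
  [0, 0, 0],
  [0, 0, 0],
  [0, 0, 0],
  [0, 0, 0],
  [0, 0, 0],
], turn=[0, 0, 0, 0, 0, 0], hand=0.03)

```text
time: 6.62
tool_pos: [0.5836, 0.0823, 0.0218]
tool_rot: [0.001, 0.0, 1.0, 0.0]
contact_force: [-1.8, -0.8, 6.6]
gripper_width: 0.632
grasp_force: 63.8
```

play_rows([
  [0, 0, 0.02],
  [0, 0, 0.03],
  [0, 0, 0.04],
  [0, 0, 0],
], turn=[0, 0, 0, 0])

```text
time: 7.12
tool_pos: [0.5855, 0.0822, 0.1155]
tool_rot: [0.004, 0.0, 1.0, 0.0]
contact_force: [0.2, 0.0, -0.8]
gripper_width: 0.638
grasp_force: 63.5
```

```bash
python3 - <<'E'
from h import *
c=cam("wrist"); im=save("wrist","pics/w3.png"); p=state()["tool_pos"];print(p)
hsv=cv2.cvtColor(im,cv2.COLOR_RGB2HSV)
blue=(abs(hsv[...,0].astype(int)-110)<12)&(hsv[...,1]>130)
e=circ(blue); print(e,ray(c,e[0],.014).round(4))
red=((hsv[...,0]<8)|(hsv[...,0]>172))&(hsv[...,1]>150)
e=circ(red); print(e,ray(c,e[0],p[2]+.018).round(4))
for t,z in [("scrap_tray_in",.004)]:
  for r in trace("wrist",t)[:1]:
    q=cv2.minAreaRect(np.argwhere(r["region"])[:,::-1].astype(np.float32)); print(q,ray(c,q[0],.012))
E
```

```text
[0.58384494 0.08219236 0.11276534]
((254.3262176513672, 188.64303588867188), (93.0311508178711, 95.2475357055664), 104.55508422851562) [0.5829 0.0799 0.014 ]
((257.08099365234375, 253.30239868164062), (96.80608367919922, 106.63204193115234), 88.57733154296875) [0.5834 0.0825 0.1308]
((54.532047271728516, 194.7940673828125), (119.01673126220703, 111.19654083251953), 88.97696685791016) [ 0.58913498 -0.10473916  0.012     ]
```

View pics/w3.png

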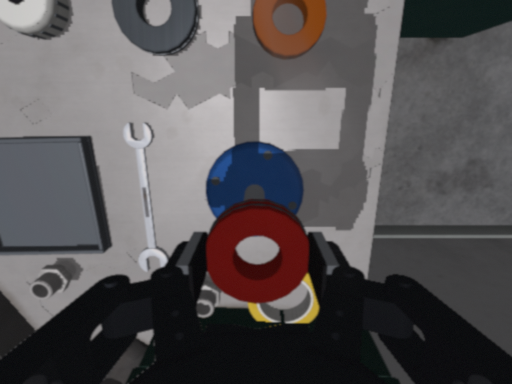

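The ring is held and its underside clears the tip (ring at (257,253), foot at (254,189)). Carrying it to the tray.

play_rows([
  [0.001, -0.04, 0],
  [0.001, -0.06, 0],
  [0.001, -0.06, 0],
  [0.001, -0.043, 0],
  [0, 0, 0],
  [0, 0, 0],
], turn=[0, 0, 0, 0, 0, 0])

```text
time: 7.98
tool_pos: [0.5854, -0.1202, 0.1086]
tool_rot: [-0.001, 0.0, 1.0, 0.001]
contact_force: [-0.4, 0.4, -1.6]
gripper_width: 0.636
grasp_force: 63.5
```

```bash
python3 - <<'E'
from h import *
c=cam("wrist"); im=save("wrist","pics/w4.png"); p=state()["tool_pos"];print(p)
T=(.590,-.122)
for sx,sy in((-1,-1),(-1,1),(1,1),(1,-1)):
    q=proj(c,[T[0]+sx*.056,T[1]+sy*.056,.016]); print(q.round()); cv2.circle(im,tuple(int(v) for v in q),3,(255,0,255),-1)
cv2.imwrite("pics/w4.png",im[:,:,::-1])
E
```

```text
[ 0.58567409 -0.11970719  0.10885358]
[187. 136.]
[322. 136.]
[314. 257.]
[196. 257.]
```

View pics/w4.png

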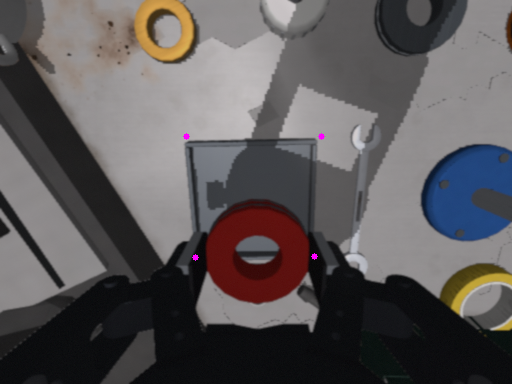

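The tray outline fits to within about 3 mm, so I'll lower the ring and release it.

play_rows([
  [0.004, -0.004, -0.03],
  [0, 0, -0.03],
  [0, 0, -0.02],
  [0, 0, -0.012],
  [0, 0, 0],
], turn=[0, 0, 0, 0, 0])

```text
time: 8.65
tool_pos: [0.5901, -0.1242, 0.0175]
tool_rot: [-0.001, -0.0, 1.0, 0.0]
contact_force: [-1.0, 0.1, -1.4]
gripper_width: 0.636
grasp_force: 63.5
```

play_rows([
  [0, 0, 0],
  [0, 0, 0],
  [0, 0, 0],
  [0, 0, 0.04],
  [-0.03, 0.02, 0.06],
  [-0.06, 0.05, 0.05],
  [-0.04, 0.05, 0],
  [0, 0, 0],
], turn=[0, 0, 0, 0, 0, 0, 0, 0], hand=0.0854)

```text
time: 9.65
tool_pos: [0.482, -0.0222, 0.1455]
tool_rot: [0.0, -0.001, 1.0, 0.0]
contact_force: [-0.2, -0.7, -0.6]
gripper_width: 1.002
grasp_force: 0.0
```

```bash
cat > look.py <<'E'
from h import *
import sys
TOP=dict(worn=.022,steel=.016,orange=.02,brass=.014,white=.024)
NM=dict(worn="worn_ring_centre",steel="steel_ring_centre",orange="orange_ring_centre",brass="brass_ring_centre",white="white_cap_centre",mandrel="mandrel_seat")
c=cam("wrist"); im=save("wrist",f"pics/{sys.argv[1]}.png"); p=state()["tool_pos"];print("tcp",p.round(4))
for n in sys.argv[2:]:
    n,z=(n.split("=")+[None])[:2]
    for r in trace("wrist",NM[n])[:2]:
        e=circ(r["region"]); q=ray(c,e[0],float(z) if z else TOP[n]); print(n,round(r["p"],2),np.round(e[0]),np.round(e[1]),q[:2].round(4),"delta",(q-p)[:2].round(4))
E
python3 look.py w5 steel orange white worn
```

```text
tcp [ 0.4835 -0.0235  0.1459]
steel 0.73 [284. 140.] [65. 66.] [0.4372 0.004 ] delta [-0.0463  0.0275]
orange 0.91 [388. 148.] [58. 64.] [0.4441 0.1036] delta [-0.0393  0.1271]
white 0.7 [184. 134.] [54. 56.] [ 0.4317 -0.0898] delta [-0.0517 -0.0663]
worn 0.63 [173. 281.] [40. 50.] [ 0.5905 -0.1144] delta [ 0.107  -0.0909]
```

View pics/w5.png

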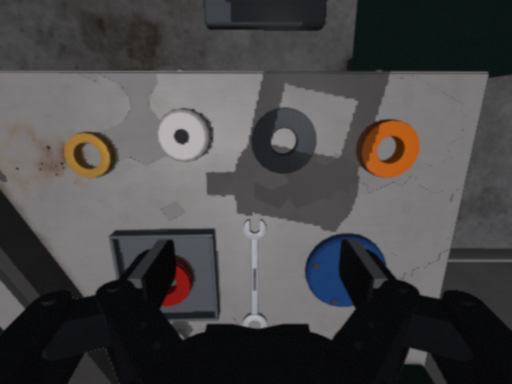

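The worn ring lies in the tray at (173,281) and the post is empty. Next is the steel ring at (284,140).

play_rows([
  [-0.046, 0.027, -0.02],
  [0, 0, -0.04],
  [0, 0, -0.03],
  [0, 0, 0],
  [0, 0, 0],
], turn=[0, 0, 0, 0, 0])

```text
time: 10.52
tool_pos: [0.4396, 0.0019, 0.0567]
tool_rot: [0.001, 0.001, 1.0, -0.0]
contact_force: [0.9, -0.8, 0.3]
gripper_width: 0.999
grasp_force: 0.0
```

```bash
python3 look.py w6 steel
```

```text
tcp [0.4399 0.0019 0.0572]
steel 0.63 [260. 211.] [88. 90.] [0.4357 0.0042] delta [-0.0042  0.0022]
```

play_rows([
  [-0.004, 0.002, -0.025],
  [0, 0, -0.018],
  [0, 0, -0.009],
  [0, 0, 0],
], turn=[0, 0, 0, 0])

```text
time: 11.12
tool_pos: [0.4346, 0.0044, 0.0039]
tool_rot: [0.0, 0.0, 1.0, -0.0]
contact_force: [-0.3, 0.7, -0.1]
gripper_width: 1.002
grasp_force: 0.0
```

play_rows([
  [0, 0, 0],
  [0, 0, 0],
  [0, 0, 0],
  [0, 0, 0],
  [0, 0, 0],
], turn=[0, 0, 0, 0, 0], hand=0.035)

```text
time: 11.75
tool_pos: [0.4355, 0.0042, 0.0056]
tool_rot: [0.001, 0.0, 1.0, -0.0]
contact_force: [-3.5, -0.3, 8.6]
gripper_width: 0.703
grasp_force: 62.8
```

play_rows([
  [0, 0, 0.02],
  [0, 0, 0.04],
  [0, 0, 0.05],
  [0.05, 0.03, 0.01],
  [0.05, 0.03, 0],
  [0.03, 0.01, 0],
  [0, 0, 0],
  [0, 0, 0],
], turn=[0, 0, 0, 0, 0, 0, 0, 0])

```text
time: 12.75
tool_pos: [0.5634, 0.0743, 0.1231]
tool_rot: [-0.001, 0.0, 1.0, -0.0]
contact_force: [0.1, -0.4, -2.4]
gripper_width: 0.7
grasp_force: 65.8
```

```bash
python3 look.py w7 steel=.127 mandrel=.014
```

```text
tcp [0.5632 0.0742 0.1232]
steel 0.73 [257. 251.] [114. 117.] [0.5661 0.0748] delta [0.0029 0.0005]
steel 0.44 [ 52. 221.] [60. 71.] [ 0.5482 -0.035 ] delta [-0.015  -0.1092]
mandrel 0.73 [263. 210.] [89. 93.] [0.5827 0.0799] delta [0.0194 0.0057]
```

View pics/w7.png

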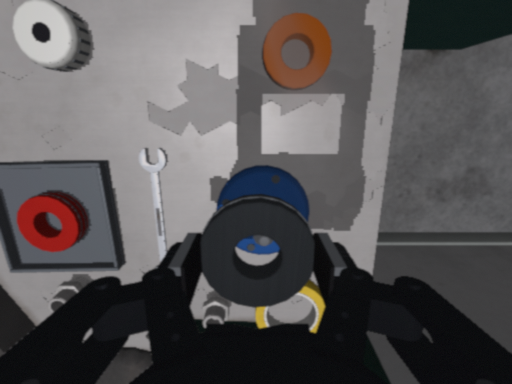

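The steel ring is held level, and the post tip shows through its bore at (264,241). I'll align over the post and check the tip against the bore.

play_rows([
  [0.01, 0.006, 0],
  [0.011, 0, -0.01],
  [0, 0, -0.02],
  [0, 0, 0],
  [0, 0, 0],
], turn=[0, 0, 0, 0, 0])

```text
time: 13.52
tool_pos: [0.5847, 0.0805, 0.0927]
tool_rot: [-0.001, 0.0, 1.0, -0.0]
contact_force: [-0.5, -0.3, -1.9]
gripper_width: 0.7
grasp_force: 65.8
```

```bash
python3 look.py w8 steel=.103 && python3 - <<'E'
from h import *
c=cam("wrist"); im=cv2.imread("pics/w8.png"); p=state()["tool_pos"]
q=proj(c,[.584,.080,.072]); print(q, [proj(c,[p[0],p[1],p[2]+z]).round(1) for z in(.0104,-.0056)])
for z in(.0104,-.0056):
  pts=np.array([proj(c,[p[0]+.013*np.cos(t),p[1]+.013*np.sin(t),p[2]+z]) for t in np.linspace(0,6.3,60)])
  cv2.polylines(im,[((pts)*16).astype(int)],True,(0,255,0),1,shift=4)
cv2.circle(im,tuple(int(v) for v in q),1,(255,0,255),-1)
cv2.imwrite("pics/w8c.png",cv2.resize(im[170:310,180:340],None,fx=3.5,fy=3.5))
E
```

```text
tcp [0.5852 0.0805 0.0935]
steel 0.55 [257. 251.] [114. 116.] [0.5839 0.0809] delta [-0.0013  0.0004]
steel 0.17 [ 16. 212.] [69. 81.] [ 0.5618 -0.0412] delta [-0.0234 -0.1217]
[255.90207474 225.28231408] [array([256.6, 252.2]), array([256.7, 238.8])]
```

View pics/w8c.png

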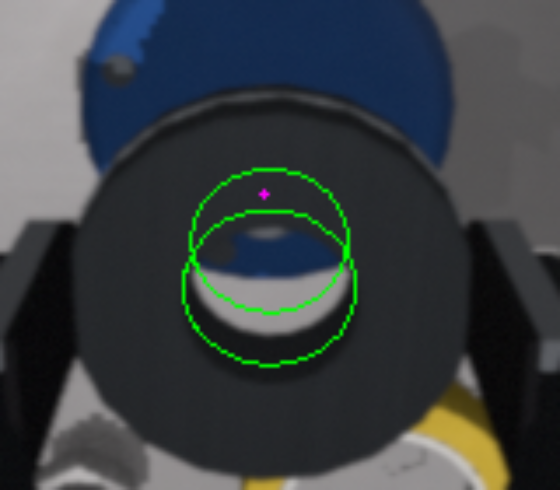

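The tip seems lower in the bore than predicted. I'll measure the post's tip from the earlier views before inserting.

```bash
python3 - <<'E'
from h import *
ci=camera_info("wrist"); K=np.array(ci["camera_matrix"])
def camat(p):
    T=np.eye(4); T[:3,:3]=np.diag([-1,1,-1]); T[:3,3]=p; M=T@np.array(ci["mount"]); return K,M[:3,3],M[:3,:3]
out=[]
for f,p,(cx,cy),w in(("w1",(.5759,.0801,.2210),(257,185),20),("w2",(.5867,.0812,.0227),(254,290),30),("w7",(.5632,.0742,.1232),(260,240),30)):
    c=camat(p); im=cv2.imread(f"pics/{f}.png"); q=proj(c,[.584,.08,.072]); print(f,q.round(1),"px/m x:",(proj(c,[.594,.08,.072])-q).round(1))
    s=266/(2*w); a=cv2.resize(im[cy-w:cy+w,cx-w:cx+w],(266,266),interpolation=cv2.INTER_CUBIC)
    a=cv2.convertScaleAbs(a,alpha=1.8)
    for z,rad in((.072,.004),(.062,.009),(.014,.046)):
        pts=np.array([proj(c,[.584+rad*np.cos(t),.08+rad*np.sin(t),z]) for t in np.linspace(0,6.3,40)])
        cv2.polylines(a,[((pts-[cx-w,cy-w]+.5)*s).astype(int)],True,(0,255,0),1)
    out.append(a)
cv2.imwrite("pics/tips.png",np.hstack(out))
E
```

```text
w1 [256.8 187.1] px/m x: [0.  8.8]
w2 [253.3 294.5] px/m x: [ 0.1 21.3]
w7 [264.4 237.2] px/m x: [-0.1 11.8]
```

View pics/tips.png

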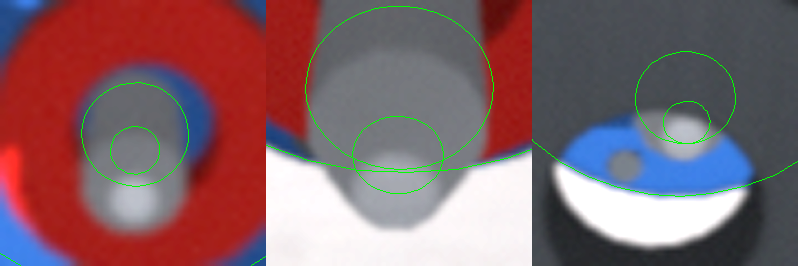

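The tip sits 2–5 mm further in +x than predicted, and the bore shows about the same bias (+2.4 mm), so their relative alignment is good. I'll descend gently while watching lateral force.

play_rows([
  [0, 0, -0.01],
  [0, 0, -0.01],
  [0, 0, -0.01],
  [0, 0, 0],
], turn=[0, 0, 0, 0])

```text
time: 14.12
tool_pos: [0.5841, 0.0805, 0.0618]
tool_rot: [-0.002, 0.0, 1.0, -0.0]
contact_force: [-0.6, -0.5, -2.5]
gripper_width: 0.7
grasp_force: 65.8
```

play_rows([
  [0, 0, -0.01],
  [0, 0, -0.005],
  [0, 0, 0],
], turn=[0, 0, 0])

```text
time: 14.5
tool_pos: [0.5848, 0.0805, 0.0479]
tool_rot: [-0.001, 0.0, 1.0, 0.0]
contact_force: [0.2, -0.3, -2.5]
gripper_width: 0.703
grasp_force: 65.8
```

```bash
python3 look.py w9 steel=.06 && python3 - <<'E'
import cv2
im=cv2.imread("pics/w9.png"); cv2.imwrite("pics/w9c.png",cv2.convertScaleAbs(cv2.resize(im[180:330,170:350],None,fx=3.5,fy=3.5),alpha=1.5))
E
```

```text
tcp [0.5852 0.0805 0.0483]
steel 0.67 [257. 251.] [114. 117.] [0.583 0.081] delta [-0.0022  0.0005]
```

View pics/w9c.png

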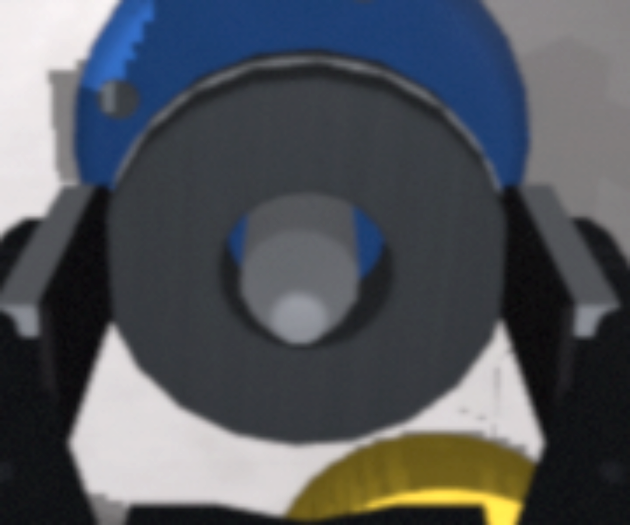

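The post is well inside the bore, about 1 mm off centre. I'll correct that, lower the ring and release.

play_rows([
  [0.001, -0.001, -0.01],
  [0, 0, -0.01],
  [0, 0, -0.006],
  [0, 0, 0],
  [0, 0, 0],
], turn=[0, 0, 0, 0, 0])

```text
time: 15.22
tool_pos: [0.5865, 0.0795, 0.0227]
tool_rot: [0.0, 0.0, 1.0, -0.0]
contact_force: [0.0, 0.1, -2.0]
gripper_width: 0.7
grasp_force: 65.8
```

play_rows([
  [0, 0, 0],
  [0, 0, 0],
  [0, 0, 0.02],
  [0, 0, 0.05],
  [0, 0, 0.05],
  [-0.06, 0.01, 0.01],
  [-0.06, 0.01, -0.02],
  [-0.02, 0.003, 0],
], turn=[0, 0, 0, 0, 0, 0, 0, 0], hand=0.0854)

```text
time: 16.23
tool_pos: [0.4438, 0.1027, 0.1318]
tool_rot: [-0.001, -0.0, 1.0, -0.0]
contact_force: [1.0, -0.0, 0.6]
gripper_width: 0.999
grasp_force: 0.0
```

play_rows([
  [0, 0, -0.03],
  [0, 0, -0.02],
  [0, 0, 0],
  [0, 0, 0],
], turn=[0, 0, 0, 0])

```text
time: 16.73
tool_pos: [0.4488, 0.1023, 0.0848]
tool_rot: [0.001, 0.0, 1.0, 0.0]
contact_force: [-0.4, 0.5, 0.9]
gripper_width: 0.997
grasp_force: 0.0
```

```bash
python3 look.py w10 orange
```

```text
tcp [0.4489 0.1023 0.0849]
orange 0.67 [263. 198.] [68. 70.] [0.4428 0.1068] delta [-0.0062  0.0045]
```

play_rows([
  [-0.005, 0.0045, -0.03],
  [0, 0, -0.03],
  [0, 0, -0.012],
  [0, 0, -0.006],
  [0, 0, 0],
  [0, 0, 0],
], turn=[0, 0, 0, 0, 0, 0])

```text
time: 17.58
tool_pos: [0.4437, 0.1068, 0.0062]
tool_rot: [0.001, 0.0, 1.0, 0.0]
contact_force: [0.4, -0.4, 0.8]
gripper_width: 0.997
grasp_force: 0.0
```

play_rows([
  [0, 0, 0],
  [0, 0, 0],
  [0, 0, 0],
  [0, 0, 0],
  [0, 0, 0],
  [0, 0, 0],
], turn=[0, 0, 0, 0, 0, 0], hand=0.03)

```text
time: 18.32
tool_pos: [0.4438, 0.1069, 0.0063]
tool_rot: [0.001, 0.0, 1.0, 0.0]
contact_force: [-1.0, -0.5, 6.5]
gripper_width: 0.621
grasp_force: 63.4
```

play_rows([
  [0, 0, 0.02],
  [0, 0, 0.04],
  [0, 0, 0.05],
  [0.05, -0.01, 0.01],
  [0.05, -0.01, 0],
  [0.042, -0.007, 0],
  [0, 0, 0],
  [0, 0, 0],
], turn=[0, 0, 0, 0, 0, 0, 0, 0])

```text
time: 19.32
tool_pos: [0.5837, 0.0799, 0.1242]
tool_rot: [-0.001, 0.0, 1.0, 0.0]
contact_force: [0.4, 0.3, -1.1]
gripper_width: 0.617
grasp_force: 63.0
```

```bash
python3 look.py w11 orange=.135 steel=.030
```

```text
tcp [0.5834 0.08   0.1244]
orange 0.82 [257. 252.] [104. 105.] [0.5833 0.0803] delta [-0.0002  0.0003]
steel 0.91 [257. 198.] [67. 70.] [0.5862 0.08  ] delta [0.0027 0.    ]
```

play_rows([
  [0.002, -0.0005, -0.02],
  [0, 0, -0.015],
  [0, 0, 0],
  [0, 0, -0.01],
  [0, 0, -0.01],
  [0, 0, -0.01],
  [0, 0, 0],
], turn=[0, 0, 0, 0, 0, 0, 0])

```text
time: 20.35
tool_pos: [0.5858, 0.0793, 0.0586]
tool_rot: [-0.001, 0.0, 1.0, 0.0]
contact_force: [-0.4, -0.6, 0.4]
gripper_width: 0.621
grasp_force: 63.0
```

```bash
python3 look.py w12 orange=.075 && python3 - <<'E'
import cv2
im=cv2.imread("pics/w12.png"); cv2.imwrite("pics/w12c.png",cv2.convertScaleAbs(cv2.resize(im[180:330,170:350],None,fx=3.5,fy=3.5),alpha=1.3))
E
```

```text
tcp [0.5863 0.0793 0.0594]
orange 0.6 [257. 252.] [106. 106.] [0.5824 0.0797] delta [-0.004   0.0004]
```

View pics/w12c.png

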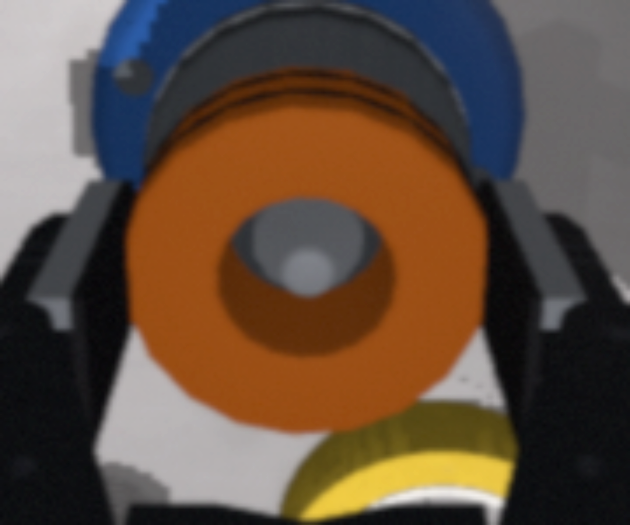

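The tip is centred in the orange bore and the steel ring lies flat on the foot. Lowering.

play_rows([
  [0, 0, -0.01],
  [0, 0, -0.007],
  [0, 0, -0.003],
  [0, 0, 0],
  [0, 0, 0],
], turn=[0, 0, 0, 0, 0])

```text
time: 21.08
tool_pos: [0.5869, 0.0793, 0.0403]
tool_rot: [0.0, 0.0, 1.0, -0.0]
contact_force: [-0.4, 0.3, -0.9]
gripper_width: 0.618
grasp_force: 63.0
```

play_rows([
  [0, 0, 0],
  [0, 0, 0],
  [0, 0, 0.02],
  [0, 0, 0.04],
  [0, 0, 0.04],
  [-0.05, -0.06, 0.02],
  [-0.05, -0.06, 0],
  [-0.03, -0.06, 0],
], turn=[0, 0, 0, 0, 0, 0, 0, 0], hand=0.0854)

```text
time: 22.08
tool_pos: [0.4793, -0.0721, 0.1577]
tool_rot: [0.002, -0.001, 1.0, -0.001]
contact_force: [1.0, -1.2, -0.5]
gripper_width: 1.003
grasp_force: 0.0
```

play_rows([
  [0, -0.06, -0.03],
  [0, -0.034, -0.04],
  [0, 0, 0],
  [0, 0, 0],
], turn=[0, 0, 0, 0])

```text
time: 22.58
tool_pos: [0.4808, -0.1611, 0.0892]
tool_rot: [0.001, 0.0, 1.0, -0.0]
contact_force: [1.1, -0.3, 0.0]
gripper_width: 0.998
grasp_force: 0.0
```

```bash
python3 look.py w13 brass
```

```text
tcp [ 0.4812 -0.1609  0.0897]
brass 0.55 [221. 167.] [58. 59.] [ 0.4518 -0.1896] delta [-0.0295 -0.0287]
```

play_rows([
  [-0.015, -0.014, -0.01],
  [-0.014, -0.014, -0.02],
  [0, 0, 0],
  [0, 0, 0],
], turn=[0, 0, 0, 0])

```text
time: 23.18
tool_pos: [0.4523, -0.1888, 0.0591]
tool_rot: [0.001, -0.0, 1.0, -0.0]
contact_force: [0.5, -0.1, -0.1]
gripper_width: 1.001
grasp_force: 0.0
```

```bash
python3 look.py w14 brass
```

```text
tcp [ 0.4524 -0.1889  0.0592]
brass 0.73 [255. 213.] [61. 63.] [ 0.4509 -0.1903] delta [-0.0015 -0.0015]
```

play_rows([
  [-0.001, -0.001, -0.025],
  [0, 0, -0.02],
  [0, 0, -0.01],
  [0, 0, 0],
  [0, 0, 0],
], turn=[0, 0, 0, 0, 0])

```text
time: 23.9
tool_pos: [0.4509, -0.1904, 0.0036]
tool_rot: [0.001, 0.0, 1.0, -0.0]
contact_force: [0.1, 0.3, 0.9]
gripper_width: 0.999
grasp_force: 0.0
```

play_rows([
  [0, 0, 0],
  [0, 0, 0],
  [0, 0, 0],
  [0, 0, 0],
  [0, 0, 0],
  [0, 0, 0],
], turn=[0, 0, 0, 0, 0, 0], hand=0.025)

```text
time: 24.65
tool_pos: [0.4508, -0.1905, 0.0036]
tool_rot: [0.001, 0.0, 1.0, -0.0]
contact_force: [-0.6, -0.1, 5.8]
gripper_width: 0.503
grasp_force: 61.5
```

play_rows([
  [0, 0, 0.02],
  [0, 0, 0.05],
  [0, 0, 0.06],
  [0.04, 0.06, 0],
  [0.04, 0.06, 0],
  [0.03, 0.06, 0],
  [0.02, 0.05, 0],
  [0.004, 0.04, 0],
], turn=[0, 0, 0, 0, 0, 0, 0, 0])

```text
time: 25.65
tool_pos: [0.5716, 0.062, 0.1318]
tool_rot: [-0.0, -0.0, 1.0, 0.0]
contact_force: [0.1, -0.6, -1.5]
gripper_width: 0.503
grasp_force: 61.3
```

play_rows([
  [0, 0, 0],
  [0, 0, 0],
  [0, 0, 0],
], turn=[0, 0, 0])

```text
time: 26.02
tool_pos: [0.571, 0.0588, 0.1323]
tool_rot: [-0.0, 0.001, 1.0, -0.0]
contact_force: [0.2, -0.5, -1.0]
gripper_width: 0.501
grasp_force: 61.4
```

```bash
python3 look.py w15 brass=.143 orange=.050
```

```text
tcp [0.5711 0.0588 0.1325]
brass 0.81 [258. 251.] [83. 84.] [0.5703 0.0593] delta [-0.0008  0.0005]
orange 0.63 [282. 209.] [47. 63.] [0.5799 0.0807] delta [0.0088 0.0219]
```

play_rows([
  [0.008, 0.01, 0],
  [0.007, 0.01, 0],
  [0, 0, -0.02],
  [0, 0, -0.02],
  [0, 0, -0.01],
  [0, 0, 0],
  [0, 0, 0],
], turn=[0, 0, 0, 0, 0, 0, 0])

```text
time: 27.05
tool_pos: [0.5867, 0.0797, 0.083]
tool_rot: [0.0, 0.0, 1.0, -0.0]
contact_force: [0.6, 1.2, -0.3]
gripper_width: 0.501
grasp_force: 61.4
```

```bash
python3 look.py w16 brass=.09 && python3 - <<'E'
import cv2
im=cv2.imread("pics/w16.png"); cv2.imwrite("pics/w16c.png",cv2.convertScaleAbs(cv2.resize(im[180:330,170:350],None,fx=3.5,fy=3.5),alpha=1.3))
E
```

```text
tcp [0.5869 0.0798 0.0834]
brass 0.64 [257. 251.] [84. 85.] [0.588  0.0802] delta [0.0011 0.0004]
```

View pics/w16c.png

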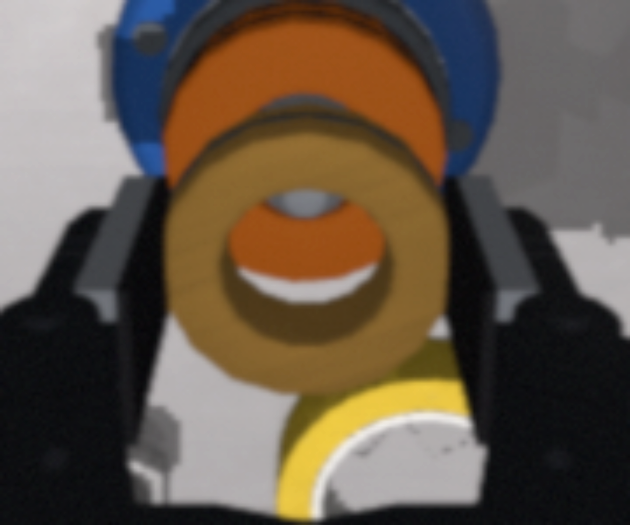

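The tip is centred behind the brass bore and the orange ring lies flat. Lowering.

play_rows([
  [0, 0, -0.008],
  [0, 0, -0.008],
  [0, 0, -0.008],
  [0, 0, -0.003],
  [0, 0, 0],
  [0, 0, 0],
], turn=[0, 0, 0, 0, 0, 0])

```text
time: 27.9
tool_pos: [0.5866, 0.0798, 0.0559]
tool_rot: [0.0, 0.0, 1.0, -0.0]
contact_force: [0.3, -0.6, -1.0]
gripper_width: 0.497
grasp_force: 61.4
```

play_rows([
  [0, 0, 0],
  [0, 0, 0],
  [0, 0, 0.02],
  [0, 0, 0.04],
  [0, 0, 0.04],
  [-0.05, -0.06, 0],
  [-0.05, -0.06, 0],
  [-0.03, -0.04, 0],
], turn=[0, 0, 0, 0, 0, 0, 0, 0], hand=0.075)

```text
time: 28.9
tool_pos: [0.4754, -0.0575, 0.1575]
tool_rot: [0.001, 0.0, 1.0, -0.001]
contact_force: [-0.0, -0.6, 0.3]
gripper_width: 0.877
grasp_force: 0.0
```

play_rows([
  [-0.02, -0.01, -0.04],
  [0, 0, -0.03],
  [0, 0, 0],
  [0, 0, 0],
], turn=[0, 0, 0, 0])

```text
time: 29.4
tool_pos: [0.4577, -0.0664, 0.0878]
tool_rot: [0.001, 0.0, 1.0, -0.0]
contact_force: [0.0, 0.6, -0.3]
gripper_width: 0.878
grasp_force: 0.0
```

```bash
python3 look.py w17 white brass=.064
```

```text
tcp [ 0.458  -0.0664  0.088 ]
white 0.62 [224. 172.] [64. 65.] [ 0.4304 -0.0909] delta [-0.0276 -0.0245]
brass 0.83 [421. 383.] [22. 56.] [0.5904 0.0619] delta [0.1325 0.1284]
```

play_rows([
  [-0.014, -0.012, 0],
  [-0.012, -0.012, -0.02],
  [0, 0, 0],
  [0, 0, 0],
], turn=[0, 0, 0, 0])

```text
time: 30.05
tool_pos: [0.4305, -0.0904, 0.0663]
tool_rot: [0.0, 0.001, 1.0, -0.0]
contact_force: [0.4, -0.0, -0.0]
gripper_width: 0.883
grasp_force: 0.0
```

```bash
cat > dot.py <<'E'
from h import *
import sys
c=cam("wrist"); im=save("wrist",f"pics/{sys.argv[1]}.png"); s=state(); p=s["tool_pos"]; z=float(sys.argv[2])
r=trace("wrist","white_cap_centre")[0]; e=circ(r["region"]); print(p,r["p"],e[0],ray(c,e[0],z)[:2])
g=im.max(2).astype(int); m=np.zeros((384,512),np.uint8); cv2.circle(m,tuple(int(v) for v in e[0]),14,1,-1)
d=(g<90)&(m>0); y,x=np.nonzero(d); q=ray(c,(x.mean(),y.mean()),z); print("dot",d.sum(),x.mean(),y.mean(),q[:2].round(4),"delta",(q-p)[:2].round(4))
E
python3 dot.py w18 .024
```

```text
[ 0.43087621 -0.09035958  0.06652025] 0.61 (254.2861785888672, 212.8501739501953) [ 0.42827416 -0.09216395]
dot 255 253.6235294117647 218.14901960784314 [ 0.4323 -0.0927] delta [ 0.0014 -0.0023]
```

play_rows([
  [0.001, -0.002, -0.025],
  [0, 0, -0.02],
  [0, 0, -0.014],
  [0, 0, 0],
  [0, 0, 0],
], turn=[0, 0, 0, 0, 0])

```text
time: 30.78
tool_pos: [0.432, -0.0923, 0.0074]
tool_rot: [0.001, 0.0, 1.0, -0.0]
contact_force: [0.3, -0.1, 0.4]
gripper_width: 0.876
grasp_force: 0.0
```

play_rows([
  [0, 0, 0],
  [0, 0, 0],
  [0, 0, 0],
  [0, 0, 0],
  [0, 0, 0],
  [0, 0, 0],
], turn=[0, 0, 0, 0, 0, 0], hand=0.03)

```text
time: 31.52
tool_pos: [0.4324, -0.0926, 0.0081]
tool_rot: [0.001, 0.0, 1.0, -0.0]
contact_force: [-1.1, -0.1, 5.7]
gripper_width: 0.555
grasp_force: 62.1
```

play_rows([
  [0, 0, 0.02],
  [0, 0, 0.05],
  [0, 0, 0.06],
  [0.04, 0.05, 0],
  [0.04, 0.05, 0],
  [0.03, 0.04, 0],
  [0, 0, 0],
  [0, 0, 0],
], turn=[0, 0, 0, 0, 0, 0, 0, 0])

```text
time: 32.52
tool_pos: [0.5389, 0.0453, 0.1362]
tool_rot: [-0.001, 0.0, 1.0, -0.0]
contact_force: [-1.4, 0.2, -1.2]
gripper_width: 0.553
grasp_force: 62.0
```

```bash
python3 dot.py w19 .1545; python3 look.py w20 brass=.064
```

```text
[0.53870243 0.04487381 0.13628085] 0.7 (257.6377258300781, 248.0023193359375) [0.53229989 0.0458881 ]
dot 278 257.0287769784173 254.26978417266187 [0.5358 0.0456] delta [-0.0029  0.0007]
tcp [0.5388 0.0445 0.1365]
```

View pics/w20.png

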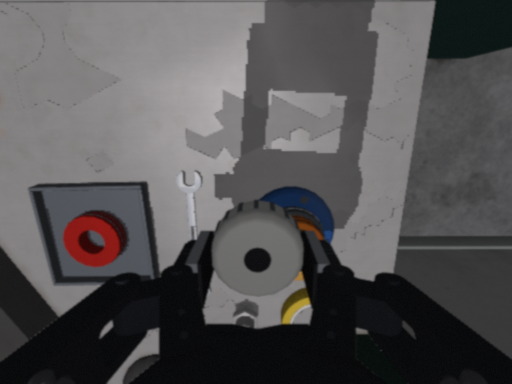

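The cap is held with its dot at (257,260), about 3.5 mm further towards −x in the pads than the rings were. I'll aim the TCP at x≈0.590 to compensate.

play_rows([
  [0.025, 0.02, 0],
  [0.026, 0.0145, 0],
  [0, 0, -0.01],
  [0, 0, -0.02],
  [0, 0, -0.01],
  [0, 0, 0],
  [0, 0, 0],
], turn=[0, 0, 0, 0, 0, 0, 0])

```text
time: 33.6
tool_pos: [0.5904, 0.0798, 0.0969]
tool_rot: [0.0, 0.0, 1.0, -0.0]
contact_force: [0.4, -0.3, -1.6]
gripper_width: 0.553
grasp_force: 62.0
```

```bash
python3 dot.py w21 .112;  python3 - <<'E'
from h import *
c=cam("wrist"); im=cv2.imread("pics/w21.png"); p=state()["tool_pos"]
hsv=cv2.cvtColor(im,cv2.COLOR_BGR2HSV); blue=(abs(hsv[...,0].astype(int)-110)<12)&(hsv[...,1]>130)
e=circ(blue);print(e,ray(c,e[0],.014))
s=save("scene","pics/s2.png")
cv2.imwrite("pics/m2.png",np.hstack([cv2.resize(im[130:330,160:360],(400,400)),cv2.resize(s[110:230,190:310,::-1],(400,400),interpolation=cv2.INTER_CUBIC)]))
E
```

```text
[0.59071693 0.07980609 0.09729237] 0.68 (257.47113037109375, 248.2824249267578) [0.58563148 0.08022788]
dot 273 257.04395604395603 254.36263736263737 [0.5891 0.08  ] delta [-0.0016  0.0002]
((256.6442565917969, 190.68031311035156), (101.2043228149414, 103.1535415649414), 100.90410614013672) [0.58416758 0.07973863 0.014     ]
```

View pics/m2.png

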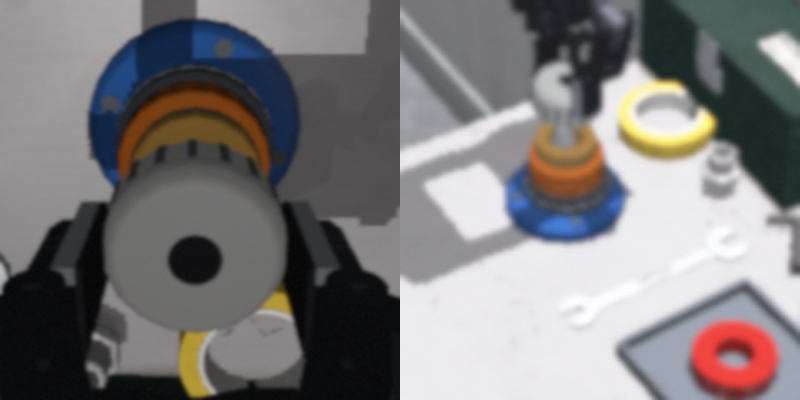

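In the scene view the stack is flat and coaxial, and the cap's left edge lines up with the brass ring's edge. Lowering the cap.

play_rows([
  [0, 0, -0.008],
  [0, 0, -0.008],
  [0, 0, 0],
  [0, 0, 0],
], turn=[0, 0, 0, 0])

```text
time: 34.25
tool_pos: [0.5903, 0.0799, 0.0804]
tool_rot: [-0.0, 0.0, 1.0, 0.0]
contact_force: [-0.1, 0.2, -0.7]
gripper_width: 0.551
grasp_force: 62.0
```

play_rows([
  [0, 0, -0.005],
  [0, 0, -0.002],
  [0, 0, 0],
  [0, 0, 0],
], turn=[0, 0, 0, 0])

```text
time: 34.75
tool_pos: [0.5904, 0.0799, 0.0737]
tool_rot: [0.0, 0.0, 1.0, -0.0]
contact_force: [-0.7, 0.4, -0.1]
gripper_width: 0.555
grasp_force: 62.0
```

play_rows([
  [0, 0, 0],
  [0, 0, 0],
  [0, 0, 0],
  [0, 0, 0.02],
  [0, 0, 0.04],
  [0, 0, 0.05],
  [-0.02, 0, 0.04],
  [-0.02, 0, 0],
], turn=[0, 0, 0, 0, 0, 0, 0, 0], hand=0.0854)

```text
time: 35.75
tool_pos: [0.5527, 0.08, 0.2309]
tool_rot: [0.006, 0.0, 1.0, 0.0]
contact_force: [-0.2, -0.2, 0.2]
gripper_width: 0.997
grasp_force: 0.0
```

```bash
python3 dot.py w22 .088;  python3 - <<'E'
from h import *
im=cv2.imread("pics/w22.png"); s=save("scene","pics/s3.png")
cv2.imwrite("pics/m3.png",np.hstack([cv2.resize(im,(400,300))[:, :],cv2.resize(s[120:300,170:410,::-1],(400,300),interpolation=cv2.INTER_CUBIC)]))
E
```

```text
[0.54979397 0.08017374 0.22826504] 0.82 (257.4029541015625, 210.05667114257812) [0.5867567  0.08048073]
dot 118 256.8728813559322 212.65254237288136 [0.5898 0.0799] delta [ 0.04   -0.0003]
```

View pics/m3.png

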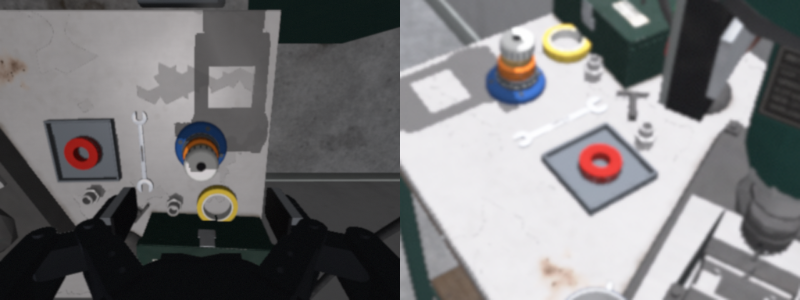

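```bash
python3 -c "
from plant import *
print(job_done())"
```

```text
the job is handed in; nothing more can be done
None
```

Job handed in at about 36 s: the worn ring lies in the scrap tray, the pack (steel, orange, brass, white cap) is stacked on the post, and I never moved near the mug. The last images show the stack looking flat, though I didn't zoom in on the cap's seating, and I viewed 17 pictures, over the limit of 14.

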